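# Fit the cup head to the vortex mixer

## Task

Take the cup head out of the accessory rack, stand its tapered shank in the socket on top of the vortex mixer and let go of it while it still stands proud of the hub. Then tap or press it down from above until the taper locks and its round flange sits flush on the hub, and leave it there. Leave the flat plate head in the rack and everything else on the bench as it is.

Things in the scene. Friction and masses are not known exactly. Their poses are not given: they have to be found in the camera images.
- cup_head: Cup head: loose upright round part, 102 mm tall, 0.10 to 0.15 kg; origin at the tip of its shank, z up its axis. From the bottom: aluminium tapered shank 46 mm long (16 mm diameter near the tip, 27 mm at the top); aluminium flange 60 mm in diameter, 8 mm thick; black rubber cup, 44 mm in diameter, 48 mm tall, with a dimple 26 mm wide and 12 mm deep in its top. It starts in one hole of the rack.
- cup (a point): Centre of the rubber cup of the cup head, half-way up it: the place to grip (44 mm wide). On the axis, 24 mm below the cup's rim, 24 mm above the top of the flange, 32 mm above the flange's underside, 78 mm above the shank's tip.
- flange (a point): Centre of the underside of the cup head's flange, on its axis; z points up to the cup. The tip of the shank is 46 mm below it. Flush means that this point lies at the socket point.
- mixer: Vortex mixer, a fixed white box 170 x 140 mm and 100 mm high with a blue front panel; a steel hub, a ring 60 mm in diameter, stands 16 mm above its top. Origin on the bench straight below the hub's centre, which is 15 mm nearer the front panel than the middle of the box; -x points to the front panel.
- socket (a point): Centre of the mouth of the mixer's taper socket, level with the hub's flat top, 116 mm above the bench. Inside, four sprung steel jaws form a tapered mouth 24 mm wide, deep enough for the shank. A head set in by its own weight stops with its flange 9 to 11 mm above the hub; pushed or tapped down, it resists up to 9 to 17 N before it is flush, and friction holds it wherever the push ends.
- rack: Grey accessory rack, a fixed block 100 x 210 mm and 60 mm high; origin at the centre of its underside, y along its length. Two holes 36 mm wide and 54 mm deep, 55 mm either side of the centre along y; each holds a head by its shank, the head's flange resting on the rack's top. Which hole holds which head varies.
- platform (a point): Plate head, the other head in the rack, which stays there: the same shank under a flat round plate 80 mm in diameter and 14 mm thick with a rubber top. This point lies on its axis at half the plate's thickness, 7 mm above the rack's top.
- vial: Loose small clear glass vial, 28 mm in diameter, 62 mm tall, standing between the mixer and the rack; origin at the centre of its underside. A bystander.
- reagent_bottle: Loose clear bottle with a yellow cap, 68 mm in diameter, 150 mm tall, at the far side of the bench; origin at the centre of its underside. A bystander.
- jar: Loose amber jar with a black lid, 72 mm in diameter, 90 mm tall; origin at the centre of its underside. A bystander.
- beaker: Loose glass beaker, 72 mm in diameter, 90 mm tall; origin at the centre of its underside. A bystander.
- tip_box: Loose green pipette tip box with a white lid, 85 x 120 mm, 72 mm high; origin at the centre of its underside. A bystander.
- tube_rack: Loose blue tube rack, 90 x 200 mm, about 63 mm high with its tubes; origin at the centre of its underside. A bystander.
- timer: Loose flat white timer, 60 x 56 mm, 22 mm high; origin at the centre of its underside. A bystander.
Not all that is in view belongs to the job. What is shaped like the rack but green or purple is not meant.

How it is judged (in metres and radians):
On the way, in this order (a step that is already met when the one before it is completed fails the run):
1. the cup head stands upright in the socket, let go, its flange still at least 3.5 mm above the hub (horizontal distance between flange and socket below 0.004 m and angle between flange's own z axis and vertical below 0.06 rad and z of flange in the frame of socket between 0.0035 and 0.02 m and contact force between the fingers and cup_head below 0.1 N), for 0.2 s.
2. the cup head is driven down until its flange is flush on the hub (horizontal distance between flange and socket below 0.004 m and angle between flange's own z axis and vertical below 0.06 rad and z of flange in the frame of socket below 0.002 m), for 0.1 s.
At the end, for the whole second after the job is handed in: The cup head is upright in the mixer's socket (axis within 4 mm and 0.06 rad), its flange within 2 mm of the hub's top, at rest and let go; the plate head is still seated in its hole of the rack (all of step 2 and linear speed of cup_head below 0.02 m/s and contact force between the fingers and cup_head below 0.1 N and horizontal distance between platform and rack below 0.065 m and height (world z) of platform below 0.075 m and angle between platform's own z axis and vertical below 0.1 rad); the robot touches nothing.
It fails at once if a bystander (vial, bottle, jar, beaker, tip box, tube rack or timer) is moved by more than 30 mm or knocked over (distance of any of vial, reagent_bottle, jar, beaker, tip_box, tube_rack, timer from where it was at the start of the episode above 0.03 m or angle between any of vial, reagent_bottle, jar, beaker, tip_box, tube_rack, timer's own z axis and vertical above 0.5 rad).
It fails at once if the plate head is pulled out of its hole or moved by more than 20 mm (distance of platform from where it was at the start of the episode above 0.02 m).
It also fails if it takes over 51 s, if anything falls off the work surface, if the arm or the gripper's body presses on something with over 40 N, if the wrist force passes 120 N, or if a joint passes its speed limit or range.

## Robot

A 7-joint arm with a two-finger parallel gripper is mounted at the origin on the work surface. World frame = base frame: x ahead of the robot, y to its left, z up, the work surface at z = 0. Lengths are in mm, angles in rad, forces in N, time in s.
With the tool pointing down it reaches from about 425 to 1025 mm from the base axis. Payload 9.4 kg.
Tool frame: the origin (TCP) lies midway between the tips of the shut fingers; the grasp point (between the pads) lies 19 mm behind it (manip.tcp_to_grasp is the distance from the TCP to the grasp point, in mm); z points along the fingers, y is the line along which they close (so a half turn about z gives the same grasp; the last joint's range is limited). The gripper opens to 85 mm and grips with 20 to 120 N. Pads are 22 mm wide; open, the fingers measure 114 mm over their backs; the gripper's body (76 mm by 85 mm) begins 54 mm behind the grasp point. The pads swing forward as they close: fully open they stand 13 mm farther back than shut.
Start: joints at [1.043, 0.599, -0.003, 1.599, 0.002, 0.943, -0.08], TCP at [315.863, -652.575, 231.275] pointing down, gripper open.
Joint ranges: [-2.57, 2.57], [-0.35, 1.97], [-1.29, 1.29], [0.11, 2.56], [-1.05, 4.19], [0.11, 1.86], [-2.63, 2.63]. Speed limits (rad/s): [2.22, 2.22, 3.01, 3.01, 3.14, 3.14, 3.14].

## Interface

Orientations are given as a unit quaternion [x, y, z, w].
In Python, from rig import sensors, eyes, job, manip gives the robot as it stands. The module is installed in compiled form; this text tells all that it offers.
- The arm moves only by the shell command python3 -m jog 'ROWS' [FORCE]. ROWS is JSON, a list of rows, each an object with "xyz": the shift along the tool's x, y, z in units of 40 mm (1.0 is 40 mm), a list of three; "roll": the turn about the tool's z in units of 5 degrees (1.0 is 5 degrees); "fingers": the finger opening in mm, from 0 to 85.4. In form: [{"xyz": [x, y, z], "roll": roll, "fingers": fingers}, ...]. A call has 1 to 12 rows; each row is the pose to reach, as a shift and turn from the pose commanded when the call began, along the tool's axes at that moment; what a row does not reach only later rows make up. A row lasts 1/10 s, in which the tool goes at most 50 mm and 8.59 degrees, less where a joint would pass 70% of its speed; a pose out of reach is approached as far as the arm can. A call with a gripper value outside its range is refused whole. The fingers move at their own pace and stop on an object; FORCE is the grip in N (left out, the last holds). Time passes only in rows, so rows that repeat a pose let the fingers close. It gives the time, the measured TCP pose, the force, the opening and the grip force at its end, in the units of the state.
- sensors.get_obs(): the state, without advancing time (a new reading comes with each control period).
- eyes.read_camera(name): name is "scene" or "top"; returns a dict with "pixels" (384x512x3 uint8, blue, green, red), "K" (3x3 intrinsics, pixels), "dist" ([k1, k2, p1, p2, k3] as OpenCV has them; the pictures are not rectified), "xyz" and "orientation" of the camera in the world. Camera axes: x right, y up, looking along -z (the intrinsics and any distortion apply to the point x, -y, -z); pixel columns grow to the right and rows downward; lengths in mm; the calibration is good to about 2 mm. A picture is of the moment at which its call begins. There is no depth.
- job.sign_off(): hands the job in; it is judged then, once.
Trained networks look in a picture, given as the dict that the camera call returned (one of the last four; its "shot" number tells which), for a name from the list of things; names that differ only in an ending like _2 or _b are one class to them, and where a whole thing is asked for, a point or a joint stands for the part that bears it (a point fixed in the world has none). Each returns a list of dicts, best first, with "conf" (0 to 1); they miss things now and then, are a little off and sometimes report something else, mostly with a low value. They report only what shows in the picture. A call takes as long as a camera call. They do not tell look-alikes from the thing itself.
- eyes.masks_of(label, picture): "region" (384x512 bool, what is visible of it) and "centre" ([column, row] in pixels, amid what is visible of it).
The state is a dict: "time_s": time; "joints": joint angles; "joint_velocities": joint speeds; "joint_efforts": joint torques, N m; "tcp_pos": TCP position; "eef_rot": TCP orientation; "force": force on the tool from outside, world axes, zero at the start; "torque": the same for the moment, N m; "opening": finger opening in mm; "finger_force": force on a finger pad.
Only numpy, scipy, OpenCV 4.12 (cv2) and the standard library are available. Lean on these libraries where they do the work, as an engineer would, in place of code of your own. Each camera call takes 0.05 s, during which the arm holds its last target. There are 200 camera calls.

## Working session

There is one attempt and no reset: what is moved stays moved. The work goes in short steps, Python scripts to look and compute and a shell command to move; the robot and the scene stay as the last step left them, time stands still between calls to the robot, and variables do not carry over. Pictures are saved under pics/ and viewed, at most 10 in all, crops included, and the job is handed in when it is done.

```bash
mkdir -p pics; cat > h.py <<'E'
import numpy as np, cv2
from scipy.spatial.transform import Rotation as R
from rig import sensors, eyes, job, manip
def ray(p,uv):
    q=cv2.undistortPoints(np.array([[uv]],float),np.array(p["K"],float),np.array(p["dist"],float))[0,0]
    d=R.from_quat(p["orientation"]).apply([q[0],-q[1],-1.0]); return np.array(p["xyz"],float),d
def atz(p,uv,z):
    o,d=ray(p,uv); return o+d*(z-o[2])/d[2]
def proj(p,X):
    c=R.from_quat(p["orientation"]).inv().apply(np.atleast_2d(X)-np.array(p["xyz"]))
    c=c*[1,-1,-1]
    return cv2.projectPoints(c,np.zeros(3),np.zeros(3),np.array(p["K"],float),np.array(p["dist"],float))[0][:,0]
E
python3 - <<'E'
from h import *
ps={n:eyes.read_camera(n) for n in("scene","top")}
for n,p in ps.items():
    print(n,np.round(p["xyz"]),R.from_quat(p["orientation"]).as_matrix().round(2).tolist(),p["K"])
    for l,z in(("cup_head",84),("mixer",100),("rack",60),("platform",67),("vial",31)):
        for m in eyes.masks_of(l,p)[:4]:
            print(l,round(m["conf"],2),np.round(m["centre"]),m["region"].sum(),atz(p,m["centre"],z).round())
cv2.imwrite("pics/a.png",np.vstack([ps["scene"]["pixels"],ps["top"]["pixels"]])[:, :])
o=sensors.get_obs();print(o["time_s"],o["tcp_pos"],R.from_quat(o["eef_rot"]).as_matrix().round(3).tolist(),manip.tcp_to_grasp)
im=cv2.resize(np.hstack([ps["scene"]["pixels"],ps["top"]["pixels"]]),(800,300));
cv2.imwrite("pics/s.png",cv2.resize(ps["scene"]["pixels"],(800,600)));cv2.imwrite("pics/t.png",cv2.resize(ps["top"]["pixels"],(800,600)))
E
```

```text
scene [1020.   36.  858.] [[-0.05, -0.84, 0.54], [1.0, -0.04, 0.03], [-0.01, 0.54, 0.84]] [[353.34271172   0.         259.96243723]
 [  0.         353.34271172 191.87245223]
 [  0.           0.           1.        ]]
cup_head 0.66 [350. 183.] 534 [484. 240.  84.]
mixer 0.62 [184. 210.] 4602 [ 593. -180.  100.]
rack 0.87 [363. 139.] 2696 [304. 302.  60.]
rack 0.83 [182. 138.] 2609 [ 322. -239.   60.]
rack 0.74 [330. 199.] 2044 [519. 192.  60.]
rack 0.71 [263. 175.] 314 [450.   8.  60.]
platform 0.94 [305. 180.] 600 [466. 123.  67.]
platform 0.7 [256. 294.] 2107 [784.   8.  67.]
vial 0.75 [427. 232.] 986 [592. 447.  31.]
vial 0.53 [255. 195.] 120 [499. -11.  31.]
top [ 429.   -0. 1166.] [[0.02, 1.0, -0.09], [-1.0, 0.02, -0.0], [-0.0, 0.09, 1.0]] [[356.25081612   0.         254.24515292]
 [  0.         356.25081612 183.27881867]
 [  0.           0.           1.        ]]
cup_head 0.8 [178. 195.] 283 [484. 235.  84.]
mixer 0.92 [313. 171.] 2908 [ 562. -174.  100.]
rack 0.92 [193. 200.] 1313 [470. 192.  60.]
rack 0.91 [154. 263.] 2500 [276. 307.  60.]
rack 0.87 [328. 256.] 2325 [ 304. -226.   60.]
platform 0.97 [213. 200.] 523 [471. 130.  67.]
vial 0.52 [256. 199.] 55 [477.  -3.  31.]
0.6 [ 315.8545667  -652.56880752  231.29788869] [[0.9, 0.436, -0.0], [0.436, -0.9, -0.0], [-0.0, 0.0, -1.0]] 18.700000000000003
```

View pics/s.png

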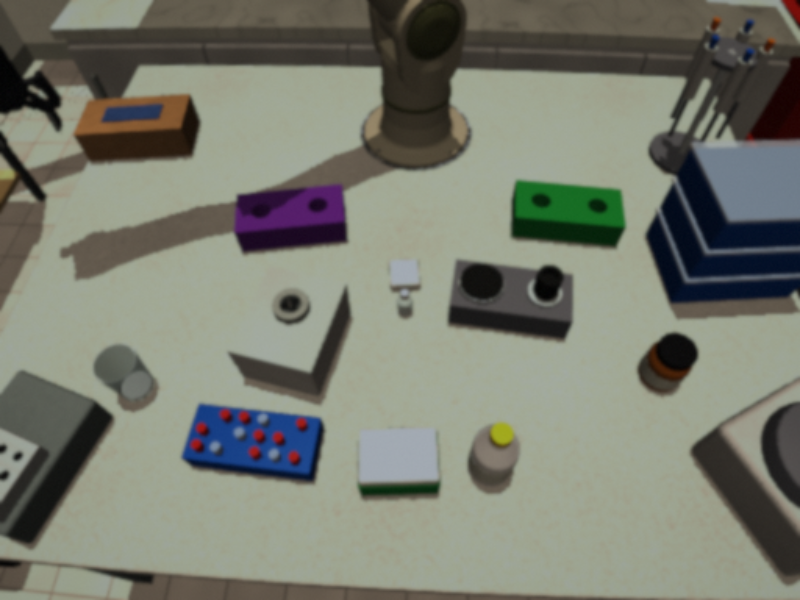

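View pics/t.png

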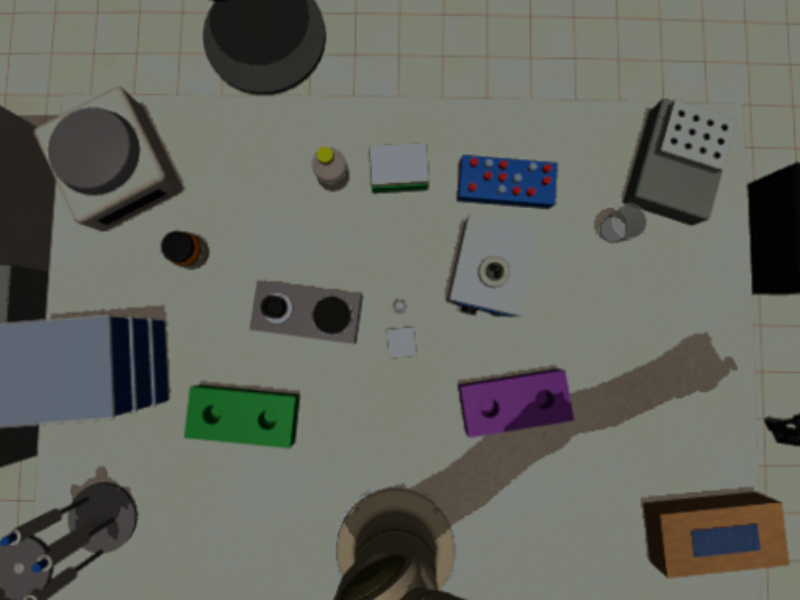

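The meant rack is the grey one at top (195,200) and scene (328,190). The green one at top (155,266) and the purple one at top (330,258) are empty look-alikes. The cup head is in its left hole at top (177,197), and the hub is at top (316,173). I'll confirm this in an enlarged crop.

```bash
python3 - <<'E'
from h import *
P={n:eyes.read_camera(n) for n in("scene","top")}
def crop(n,u,v,r=30): return cv2.resize(P[n]["pixels"][v-r:v+r,u-r:u+r],(300,300),interpolation=cv2.INTER_CUBIC)
cv2.imwrite("pics/c.png",np.vstack([np.hstack([crop("scene",350,183),crop("scene",186,195)]),np.hstack([crop("top",177,196),crop("top",316,173)])]))
for n in P:
  for m in eyes.masks_of("flange",P[n])[:2]: 
    v,u=np.where(m["region"]);print(n,m["conf"],m["centre"],u.min(),u.max(),v.min(),v.max())
E
```

```text
top 0.89 [176.1, 199.6] 167 186 188 206
```

View pics/c.png

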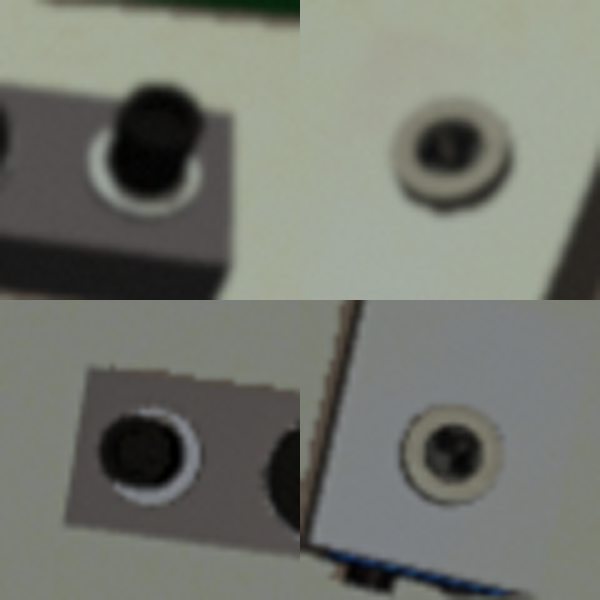

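The crop confirms it. In the grey rack, the black cup on its aluminium flange is at scene (352,177) for the rim and top (174,196). The steel hub is at scene (186,194) and top (316,173).

```bash
python3 - <<'E'
from h import *
P={n:eyes.read_camera(n) for n in("scene","top")}
for t,n,uv,z in(("rim","scene",(351.6,176.4),116),("fl","scene",(348.7,186.6),68),("rim","top",(173.9,196),116),("fl","top",(176.9,196.7),68),("hub","scene",(185.6,194.4),116),("hub","top",(315.8,173.2),116)):
    print(t,n,atz(P[n],uv,z).round(1))
# ring/top-edge checks: rack corners in top crop
g=P["top"]["pixels"]
for m in eyes.masks_of("rack",P["top"])[:1]:
    r=cv2.minAreaRect(np.argwhere(m["region"])[:,::-1].astype(np.float32)); b=cv2.boxPoints(r)
    print(m["centre"],[atz(P["top"],q,60).round().tolist() for q in b])
for l,z in(("vial",62),("jar",90),("reagent_bottle",150),("beaker",90),("tip_box",72),("tube_rack",63)):
    for m in eyes.masks_of(l,P["top"])[:1]: print(l,atz(P["top"],m["centre"],z).round())
E
```

```text
rim scene [484.2 239.4 116. ]
fl scene [483.7 241.6  68. ]
rim top [479.4 239.6 116. ]
fl top [479.7 241.2  68. ]
hub scene [ 557.4 -179.7  116. ]
hub top [ 553.7 -179.6  116. ]
[150.7, 264.6] [[222.0, 420.0, 60.0], [331.0, 413.0, 60.0], [311.0, 191.0, 60.0], [203.0, 200.0, 60.0]]
vial [488.  -1.  62.]
jar [591. 422.  90.]
reagent_bottle [479. 222. 150.]
beaker [ 658. -451.   90.]
tip_box [772.   6.  72.]
tube_rack [ 745. -214.   63.]
```

```bash
python3 -m jog '[{"xyz":[10.6,-8,0],"roll":0,"fingers":80},{"xyz":[10.6,-8,0],"roll":0,"fingers":80},{"xyz":[10.6,-8,0],"roll":0,"fingers":80},{"xyz":[10.6,-8,0],"roll":0,"fingers":80},{"xyz":[10.6,-8,0],"roll":0,"fingers":80},{"xyz":[10.6,-8,0],"roll":0,"fingers":80},{"xyz":[10.6,-8,0],"roll":0,"fingers":80},{"xyz":[10.6,-8,0],"roll":0,"fingers":80},{"xyz":[10.6,-8,0],"roll":0,"fingers":80},{"xyz":[10.6,-8,0],"roll":0,"fingers":80},{"xyz":[10.6,-8,0],"roll":0,"fingers":80},{"xyz":[10.6,-8,0],"roll":0,"fingers":80}]' 30
cat >> h.py <<'E'
def go(x,y,z):
    o=sensors.get_obs(); M=R.from_quat(o["eef_rot"])
    print(np.round(o["time_s"],2),o["tcp_pos"].round(1),"units",(M.inv().apply(np.array([x,y,z])-o["tcp_pos"])/40).round(3),M.as_matrix().round(3).tolist(),o["joints"].round(2))
E
python3 -c "
from h import *
go(482,240,230)"
```

```text
time_s: 2.45
tcp_pos: [560.7, -174.1, 231.4]
eef_rot: [0.974, 0.227, 0.001, -0.001]
force: [-0.2, -0.1, -0.0]
opening: 79.7
finger_force: 0.0
2.45 [ 560.7 -174.1  231.4] units [  2.82  -10.154   0.053] [[0.897, 0.443, 0.002], [0.443, -0.897, 0.002], [0.002, -0.001, -1.0]] [ 0.24  0.43 -0.04  1.92  0.02  0.79 -0.93]
```

```bash
python3 -m jog '[{"xyz":[2.8,-10.15,0],"roll":0,"fingers":80},{"xyz":[2.8,-10.15,0],"roll":0,"fingers":80},{"xyz":[2.8,-10.15,0],"roll":0,"fingers":80},{"xyz":[2.8,-10.15,0],"roll":0,"fingers":80},{"xyz":[2.8,-10.15,0],"roll":0,"fingers":80},{"xyz":[2.8,-10.15,0],"roll":0,"fingers":80},{"xyz":[2.8,-10.15,1],"roll":0,"fingers":80},{"xyz":[2.8,-10.15,1],"roll":0,"fingers":80},{"xyz":[2.8,-10.15,1],"roll":0,"fingers":80},{"xyz":[2.8,-10.15,1],"roll":0,"fingers":80},{"xyz":[2.8,-10.15,1],"roll":0,"fingers":80},{"xyz":[2.8,-10.15,1],"roll":0,"fingers":80}]' 30
python3 - <<'E'
from h import *
go(482,240.4,78)
P={n:eyes.read_camera(n) for n in("scene","top")}
cv2.imwrite("pics/d.png",np.hstack([cv2.resize(P[n]["pixels"][v-50:v+50,u-50:u+50],(400,400),interpolation=cv2.INTER_CUBIC) for n,u,v in(("scene",350,173),("top",177,196))]))
E
```

```text
time_s: 3.65
tcp_pos: [482.7, 232.7, 191.6]
eef_rot: [0.975, 0.222, 0.0, 0.0]
force: [-0.3, -0.1, -0.1]
opening: 79.7
finger_force: 0.0
3.65 [482.7 232.7 191.6] units [ 0.068 -0.183  2.839] [[0.901, 0.434, 0.001], [0.434, -0.901, -0.001], [0.0, 0.001, -1.0]] [-0.49  0.43 -0.09  2.07  0.06  0.65 -1.74]
```

View pics/d.png

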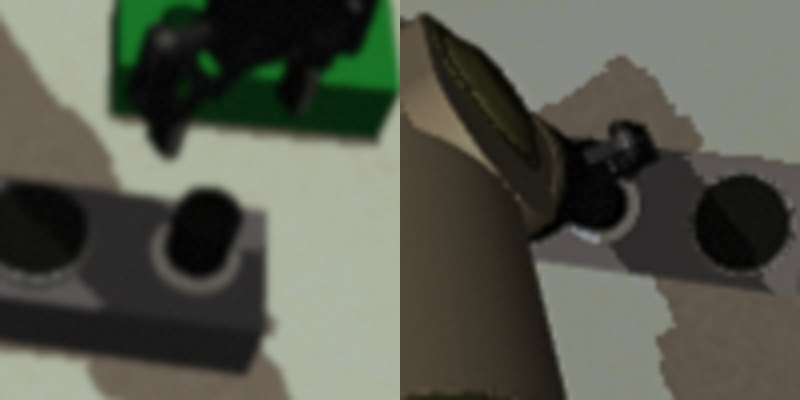

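The two fingers hang above and either side of the cup (scene crop tips at 170,150 and 300,105), and nothing is in the way. I'll descend in a straddle.

```bash
python3 -c "
from h import *
go(482,240.4,78)"
```

```text
3.75 [482.7 232.8 191.7] units [ 0.065 -0.18   2.842] [[0.901, 0.433, 0.001], [0.433, -0.901, -0.0], [0.001, 0.001, -1.0]] [-0.49  0.43 -0.09  2.07  0.06  0.65 -1.74]
```

```bash
python3 -m jog '[{"xyz":[0.07,-0.18,0.5],"roll":0,"fingers":80},{"xyz":[0.07,-0.18,1.2],"roll":0,"fingers":80},{"xyz":[0.07,-0.18,1.8],"roll":0,"fingers":80},{"xyz":[0.07,-0.18,2.4],"roll":0,"fingers":80},{"xyz":[0.07,-0.18,2.8],"roll":0,"fingers":80},{"xyz":[0.07,-0.18,2.8],"roll":0,"fingers":80},{"xyz":[0.07,-0.18,2.8],"roll":0,"fingers":80}]' 30
python3 -m jog '[{"xyz":[0,0,0],"roll":0,"fingers":55},{"xyz":[0,0,0],"roll":0,"fingers":46},{"xyz":[0,0,0],"roll":0,"fingers":40},{"xyz":[0,0,0],"roll":0,"fingers":30},{"xyz":[0,0,0],"roll":0,"fingers":30},{"xyz":[0,0,0],"roll":0,"fingers":30},{"xyz":[0,0,0],"roll":0,"fingers":30},{"xyz":[0,0,0],"roll":0,"fingers":30}]' 40
```

```text
time_s: 4.45
tcp_pos: [481.8, 241.4, 79.6]
eef_rot: [0.975, 0.223, -0.0, 0.0]
force: [-0.9, 0.5, 0.1]
opening: 80.0
finger_force: 0.0
time_s: 5.25
tcp_pos: [481.9, 242.2, 80.3]
eef_rot: [0.975, 0.223, 0.001, -0.0]
force: [-0.8, -0.6, 5.0]
opening: 43.1
finger_force: 39.7
```

```bash
python3 -m jog '[{"xyz":[0,0,-0.3],"roll":0,"fingers":30},{"xyz":[0,0,-0.8],"roll":0,"fingers":30},{"xyz":[0,0,-1.5],"roll":0,"fingers":30},{"xyz":[0,0,-2.3],"roll":0,"fingers":30},{"xyz":[0,0,-3.1],"roll":0,"fingers":30},{"xyz":[0,0,-3.7],"roll":0,"fingers":30},{"xyz":[0,0,-4],"roll":0,"fingers":30},{"xyz":[0,0,-4],"roll":0,"fingers":30},{"xyz":[0,0,-4],"roll":0,"fingers":30}]' 40
python3 -c "
from h import *
go(555.5,-178,240)"
```

```text
time_s: 6.15
tcp_pos: [480.9, 241.9, 238.8]
eef_rot: [0.975, 0.224, -0.0, 0.0]
force: [0.3, 0.2, -1.4]
opening: 43.3
finger_force: 41.0
6.15 [480.9 241.9 238.8] units [-2.897 10.26  -0.028] [[0.9, 0.436, -0.001], [0.436, -0.9, -0.0], [-0.001, 0.0, -1.0]] [-0.5   0.37 -0.09  2.01  0.05  0.76 -1.74]
```

```bash
python3 -m jog '[{"xyz":[-0.15,0.5,0],"roll":0,"fingers":30},{"xyz":[-0.4,1.4,0],"roll":0,"fingers":30},{"xyz":[-0.7,2.5,0],"roll":0,"fingers":30},{"xyz":[-1.0,3.6,0],"roll":0,"fingers":30},{"xyz":[-1.3,4.7,0],"roll":0,"fingers":30},{"xyz":[-1.65,5.8,0],"roll":0,"fingers":30},{"xyz":[-1.95,6.9,0],"roll":0,"fingers":30},{"xyz":[-2.25,8.0,0],"roll":0,"fingers":30},{"xyz":[-2.5,9.0,0],"roll":0,"fingers":30},{"xyz":[-2.75,9.8,0],"roll":0,"fingers":30},{"xyz":[-2.9,10.25,0],"roll":0,"fingers":30},{"xyz":[-2.9,10.25,0],"roll":0,"fingers":30}]' 40
python3 -m jog '[{"xyz":[0,0,0],"roll":0,"fingers":30},{"xyz":[0,0,0],"roll":0,"fingers":30},{"xyz":[0,0,0],"roll":0,"fingers":30}]'
python3 - <<'E'
from h import *
go(555.5,-178,195)
P={n:eyes.read_camera(n) for n in("scene","top")}
print(proj(P["scene"],[[555.6,-177.8,240],[555.6,-179,116]]),proj(P["top"],[[555.6,-178,240]]))
cv2.imwrite("pics/e.png",np.hstack([cv2.resize(P[n]["pixels"][v-40:v+40,u-40:u+40],(400,400),interpolation=cv2.INTER_CUBIC) for n,u,v in(("scene",186,180),("top",316,173))]))
E
```

```text
time_s: 7.35
tcp_pos: [554.6, -180.9, 237.2]
eef_rot: [0.975, 0.221, -0.002, 0.0]
force: [-0.3, 0.4, -1.6]
opening: 43.1
finger_force: 41.0
time_s: 7.65
tcp_pos: [555.5, -176.0, 238.9]
eef_rot: [0.974, 0.224, -0.0, -0.0]
force: [-0.8, -0.8, -0.6]
opening: 43.2
finger_force: 41.0
7.65 [ 555.5 -176.   238.9] units [-0.022  0.046  1.097] [[0.899, 0.437, -0.001], [0.437, -0.899, 0.001], [-0.0, -0.001, -1.0]] [ 0.23  0.42 -0.02  1.92  0.01  0.8  -0.92]
[[176.22739541 163.63477137]
 [185.98839112 193.80842739]] [[323.25465182 167.00204091]]
```

View pics/e.png

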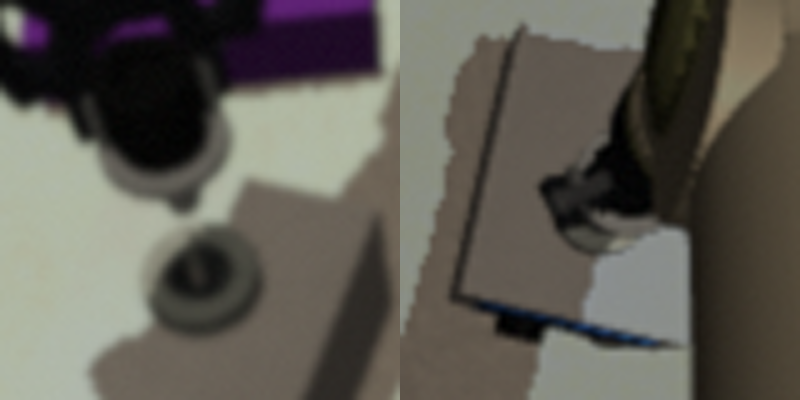

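Held above the hub: flange at scene crop x 97–230 and y up to about 205, shank tip at (183,212), hub below it at (202,272). I'll check alignment by projection.

```bash
python3 - <<'E'
from h import *
p=eyes.read_camera("scene")
t=np.linspace(0,2*np.pi,73)
def circ(x,y,z,r):
    q=proj(p,np.c_[x+r*np.cos(t),y+r*np.sin(t),0*t+z]); q=(q-[146,140]+.5)*5
    return q.min(0).round(1),q.max(0).round(1)
x,y=555.5,-178
print("tip",circ(x,y,172.6,8));print("fl under",circ(x,y,218.6,30));print("fl top",circ(x,y,226.6,30));print("hub",circ(555.5,-179.6,116,30))
print((proj(p,[[x+d,y+e,172.6] for d,e in((0,0),(10,0),(0,10))])-[146,140]+.5)*5)
c=p["pixels"][140:220,146:226]; c=cv2.convertScaleAbs(cv2.resize(c,(600,600),interpolation=cv2.INTER_CUBIC),alpha=1.6,beta=10)
for X,z,r in(((x,y),172.6,8),((x,y),218.6,30),((555.5,-179.6),116,30)):
    q=proj(p,np.c_[X[0]+r*np.cos(t),X[1]+r*np.sin(t),0*t+z]); cv2.polylines(c,[np.int32((q-[146,140]+.5)*7.5)],True,(0,0,255),1)
cv2.imwrite("pics/f.png",c)
E
```

```text
tip (array([165.7, 193.3]), array([199.5, 221.1]))
fl under (array([96.6, 97. ]), array([229.3, 203.8]))
fl top (array([92.5, 86.2]), array([226.2, 193.4]))
hub (array([141.4, 221.8]), array([261.1, 322.7]))
[[182.59021474 207.15985356]
 [179.01340542 224.62529872]
 [203.39902044 207.8874797 ]]
```

View pics/f.png

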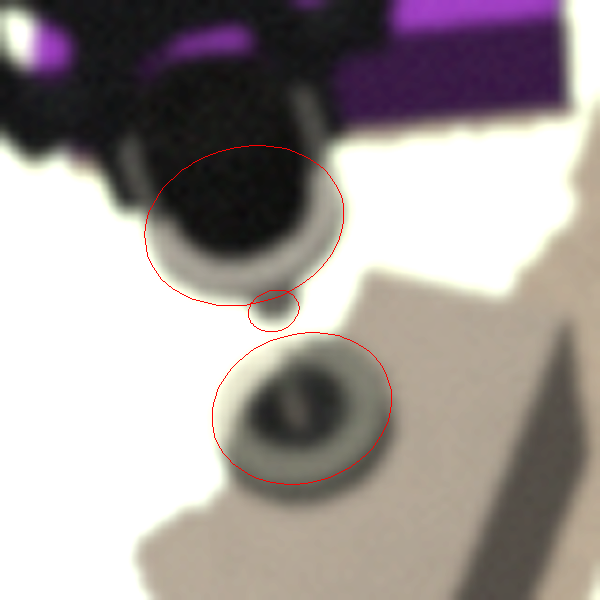

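```bash
python3 -m jog '[{"xyz":[-0.02,0.05,0.3],"roll":0,"fingers":30},{"xyz":[-0.02,0.05,0.7],"roll":0,"fingers":30},{"xyz":[-0.02,0.05,1.1],"roll":0,"fingers":30},{"xyz":[-0.02,0.05,1.25],"roll":0,"fingers":30},{"xyz":[-0.02,0.05,1.4],"roll":0,"fingers":30},{"xyz":[-0.02,0.05,1.5],"roll":0,"fingers":30},{"xyz":[-0.02,0.05,1.6],"roll":0,"fingers":30},{"xyz":[-0.02,0.05,1.7],"roll":0,"fingers":30},{"xyz":[-0.02,0.05,1.7],"roll":0,"fingers":30}]'
python3 -c "
from h import *
go(555.5,-177.8,150)
p=eyes.read_camera('scene');cv2.imwrite('pics/g.png',cv2.resize(p['pixels'][140:220,146:226],(500,500),interpolation=cv2.INTER_CUBIC))"
```

```text
time_s: 8.7
tcp_pos: [555.6, -179.6, 171.0]
eef_rot: [0.975, 0.224, -0.0, -0.0]
force: [0.6, -0.5, -1.2]
opening: 43.1
finger_force: 41.0
8.7 [ 555.6 -179.6  171. ] units [ 0.016 -0.041  0.525] [[0.9, 0.436, -0.0], [0.436, -0.9, 0.0], [-0.0, -0.0, -1.0]] [ 0.23  0.51 -0.02  1.98  0.02  0.65 -0.92]
```

View pics/g.png

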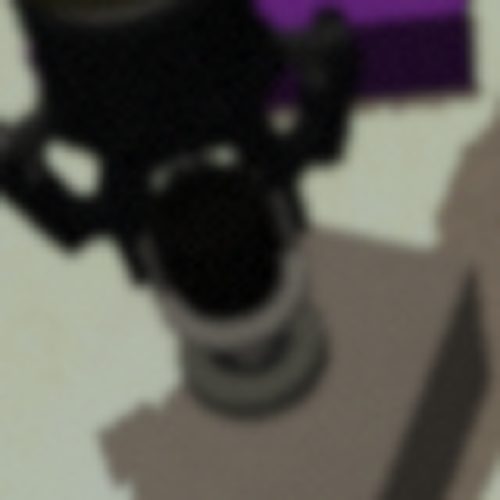

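The shank has entered the socket mouth cleanly (hub at crop 255,360, flange at 235,320) with no contact force. I'll lower slowly.

```bash
python3 -m jog '[{"xyz":[0.02,-0.03,0.1],"roll":0,"fingers":30},{"xyz":[0.02,-0.03,0.2],"roll":0,"fingers":30},{"xyz":[0.02,-0.03,0.3],"roll":0,"fingers":30},{"xyz":[0.02,-0.03,0.37],"roll":0,"fingers":30},{"xyz":[0.02,-0.03,0.42],"roll":0,"fingers":30},{"xyz":[0.02,-0.03,0.45],"roll":0,"fingers":30},{"xyz":[0.02,-0.03,0.48],"roll":0,"fingers":30},{"xyz":[0.02,-0.03,0.5],"roll":0,"fingers":30},{"xyz":[0.02,-0.03,0.5],"roll":0,"fingers":30},{"xyz":[0.02,-0.03,0.5],"roll":0,"fingers":30}]'
```

```text
time_s: 9.75
tcp_pos: [556.0, -178.5, 151.3]
eef_rot: [0.975, 0.223, 0.0, 0.0]
force: [0.9, -3.6, -0.9]
opening: 43.2
finger_force: 41.1
```

```bash
python3 -m jog '[{"xyz":[-0.01,0.03,0.0],"roll":0,"fingers":30},{"xyz":[-0.01,0.03,0.03],"roll":0,"fingers":30},{"xyz":[-0.01,0.03,0.06],"roll":0,"fingers":30},{"xyz":[-0.01,0.03,0.07],"roll":0,"fingers":30},{"xyz":[-0.01,0.03,0.07],"roll":0,"fingers":30},{"xyz":[-0.01,0.03,0.07],"roll":0,"fingers":30}]'
```

```text
time_s: 10.35
tcp_pos: [556.1, -179.2, 148.3]
eef_rot: [0.975, 0.224, -0.0, -0.0]
force: [1.0, -0.4, -1.9]
opening: 43.0
finger_force: 41.1
```

Well centred. I'll release here, with the flange about 12 mm proud.

```bash
python3 -m jog '[{"xyz":[0,0,0],"roll":0,"fingers":50},{"xyz":[0,0,0],"roll":0,"fingers":60},{"xyz":[0,0,0],"roll":0,"fingers":70},{"xyz":[0,0,0],"roll":0,"fingers":75},{"xyz":[0,0,0],"roll":0,"fingers":75},{"xyz":[0,0,-0.5],"roll":0,"fingers":75},{"xyz":[0,0,-1.3],"roll":0,"fingers":75},{"xyz":[0,0,-2.0],"roll":0,"fingers":75},{"xyz":[0,0,-2.4],"roll":0,"fingers":75},{"xyz":[0,0,-2.4],"roll":0,"fingers":75},{"xyz":[0,0,-2.4],"roll":0,"fingers":0},{"xyz":[0,0,-2.4],"roll":0,"fingers":0}]'
python3 - <<'E'
from h import *
p=eyes.read_camera('scene')
t=np.linspace(0,2*np.pi,73)
c=cv2.convertScaleAbs(cv2.resize(p["pixels"][140:220,146:226],(600,600),interpolation=cv2.INTER_CUBIC),alpha=1.5,beta=10)
for z,r in((126,30),(182,22)):
    q=proj(p,np.c_[556+r*np.cos(t),-179.6+r*np.sin(t),0*t+z]); cv2.polylines(c,[np.int32((q-[146,140]+.5)*7.5)],True,(0,0,255),1)
cv2.imwrite("pics/i.png",c)
E
```

```text
time_s: 11.55
tcp_pos: [555.5, -179.3, 243.4]
eef_rot: [0.975, 0.224, -0.001, -0.0]
force: [0.3, 0.6, 0.4]
opening: 47.2
finger_force: 0.0
```

View pics/i.png

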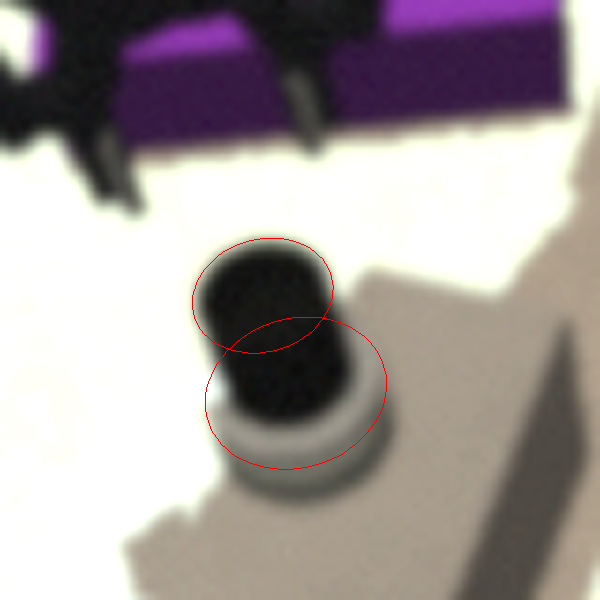

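The head stands upright and let go in the socket, with flange at (295,400) and rim at (265,300), proud of the hub. Next I'll press on the rim with the fingers nearly shut at 30 mm.

```bash
python3 -m jog '[{"xyz":[0.01,0,0.2],"roll":0,"fingers":30},{"xyz":[0.01,0,0.5],"roll":0,"fingers":30},{"xyz":[0.01,0,0.8],"roll":0,"fingers":30},{"xyz":[0.01,0,1.05],"roll":0,"fingers":30},{"xyz":[0.01,0,1.2],"roll":0,"fingers":30},{"xyz":[0.01,0,1.25],"roll":0,"fingers":30},{"xyz":[0.01,0,1.3],"roll":0,"fingers":30},{"xyz":[0.01,0,1.3],"roll":0,"fingers":30}]'
python3 -m jog '[{"xyz":[0,0,0.03],"roll":0,"fingers":30},{"xyz":[0,0,0.06],"roll":0,"fingers":30},{"xyz":[0,0,0.09],"roll":0,"fingers":30},{"xyz":[0,0,0.12],"roll":0,"fingers":30},{"xyz":[0,0,0.15],"roll":0,"fingers":30},{"xyz":[0,0,0.18],"roll":0,"fingers":30},{"xyz":[0,0,0.21],"roll":0,"fingers":30},{"xyz":[0,0,0.24],"roll":0,"fingers":30}]'
```

```text
time_s: 12.4
tcp_pos: [556.6, -179.3, 192.5]
eef_rot: [0.975, 0.223, 0.0, 0.0]
force: [-0.7, -0.4, 0.4]
opening: 29.8
finger_force: 0.0
time_s: 13.2
tcp_pos: [556.5, -179.3, 182.8]
eef_rot: [0.975, 0.224, -0.0, 0.0]
force: [0.5, 0.1, -0.2]
opening: 29.8
finger_force: 0.0
```

```bash
for i in 1 2; do python3 -m jog '[{"xyz":[0,0,0.03],"roll":0,"fingers":30},{"xyz":[0,0,0.06],"roll":0,"fingers":30},{"xyz":[0,0,0.09],"roll":0,"fingers":30},{"xyz":[0,0,0.1],"roll":0,"fingers":30}]' | egrep 'tcp|force'; done
```

```text
tcp_pos: [556.8, -179.6, 179.2]
force: [-1.0, -1.1, 6.3]
finger_force: 3.2
tcp_pos: [556.9, -179.7, 175.5]
force: [-1.4, -0.1, 9.0]
finger_force: 4.5
```

```bash
for i in 1 2; do python3 -m jog '[{"xyz":[0,0,0.02],"roll":0,"fingers":30},{"xyz":[0,0,0.04],"roll":0,"fingers":30},{"xyz":[0,0,0.05],"roll":0,"fingers":30},{"xyz":[0,0,0.05],"roll":0,"fingers":30}]' | egrep 'tcp|force'; done
```

```text
tcp_pos: [556.9, -179.7, 173.7]
force: [-0.8, -1.6, 8.4]
finger_force: 4.5
tcp_pos: [557.0, -179.7, 171.9]
force: [-1.4, -0.9, 10.6]
finger_force: 5.2
```

```bash
for i in 1 2; do python3 -m jog '[{"xyz":[0,0,0.02],"roll":0,"fingers":30},{"xyz":[0,0,0.04],"roll":0,"fingers":30},{"xyz":[0,0,0.05],"roll":0,"fingers":30},{"xyz":[0,0,0.05],"roll":0,"fingers":30}]' | egrep 'tcp|force'; done
```

```text
tcp_pos: [557.0, -179.8, 171.6]
force: [-6.3, -0.6, 28.4]
finger_force: 14.3
tcp_pos: [557.0, -179.9, 171.4]
force: [-11.9, 1.9, 49.3]
finger_force: 24.1
```

The stop is hard: 28 then 49 N with no further travel, at 171.5 mm, which matches the 172 mm rim height when flush. I'll retreat and check.

```bash
python3 -m jog '[{"xyz":[0,0,-0.1],"roll":0,"fingers":30},{"xyz":[0,0,-0.2],"roll":0,"fingers":30},{"xyz":[0,0,-0.5],"roll":0,"fingers":30},{"xyz":[0,0,-1],"roll":0,"fingers":30},{"xyz":[0,0,-1.7],"roll":0,"fingers":30},{"xyz":[0,0,-2.3],"roll":0,"fingers":30},{"xyz":[0,0,-2.6],"roll":0,"fingers":30},{"xyz":[0,0,-2.6],"roll":0,"fingers":30},{"xyz":[0,0,-2.6],"roll":0,"fingers":30}]'
python3 - <<'E'
from h import *
p=eyes.read_camera('scene')
t=np.linspace(0,2*np.pi,73)
c=cv2.convertScaleAbs(cv2.resize(p["pixels"][140:220,146:226],(600,600),interpolation=cv2.INTER_CUBIC),alpha=1.5,beta=10)
for z,r in((124,30),(172,22)):
    q=proj(p,np.c_[556+r*np.cos(t),-179.6+r*np.sin(t),0*t+z]); cv2.polylines(c,[np.int32((q-[146,140]+.5)*7.5)],True,(0,0,255),1)
cv2.imwrite("pics/j.png",c)
E
```

```text
time_s: 16.5
tcp_pos: [556.1, -179.1, 270.1]
eef_rot: [0.975, 0.224, -0.0, -0.0]
force: [0.1, 0.9, -0.2]
opening: 29.7
finger_force: 0.0
```

View pics/j.png

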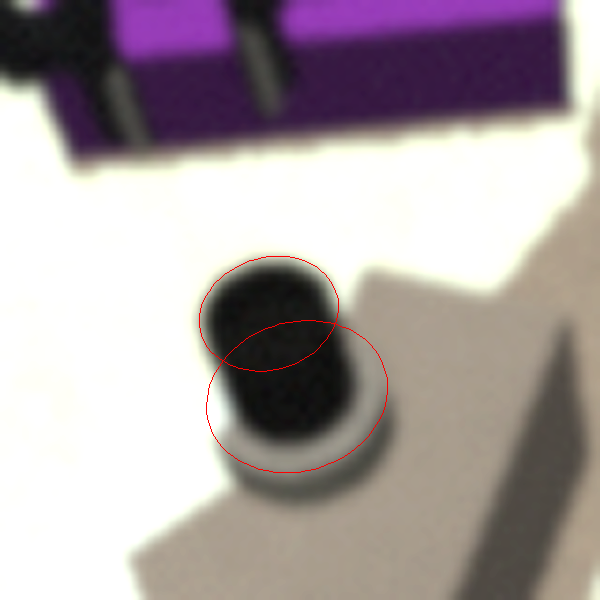

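The head is flush: the gap band is gone and rim (272,315) and flange (300,400) match the projected flush pose, upright. The gripper is clear.

```bash
python3 -c "
from rig import job
print(job.sign_off())"
```

```text
the job is handed in; nothing more can be done
None
```

I set the cup head in the mixer socket, let go of it while it stood proud, then pressed it down until it stopped hard and looked flush, and handed the job in at about 17 s; no verdict came back.

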